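# Set out the scale's check weights in order of size

## Task

Before the scale is checked, set the four steel check weights out on the aluminium rail in order of size: the largest on the pad next to the upright post, then the next smaller on each pad in turn, down to the smallest on the pad farthest from the post. Stand each weight upright on the middle of its own pad and let go of it.

Things in the scene. Friction and masses are not known exactly. Their poses are not given: they have to be found in the camera images.
- weight_largest: loose plain steel check weight, largest of the four: upright cylinder 50 mm in diameter and 42 mm high, with a narrow neck and a knob 20 mm in diameter on top, 64 mm high in all, about 0.65 kg; stands on the table at the start. Origin: centre of its underside; z up along its axis
- weight_large: loose plain steel check weight, second largest of the four: upright cylinder 42 mm in diameter and 36 mm high, with a narrow neck and a knob 20 mm in diameter on top, 58 mm high in all, about 0.39 kg; stands on the table at the start. Origin: centre of its underside; z up along its axis
- weight_small: loose plain steel check weight, second smallest of the four: upright cylinder 35 mm in diameter and 30 mm high, with a narrow neck and a knob 20 mm in diameter on top, 52 mm high in all, about 0.23 kg; stands on the table at the start. Origin: centre of its underside; z up along its axis
- weight_smallest: loose plain steel check weight, smallest of the four: upright cylinder 28 mm in diameter and 24 mm high, with a narrow neck and a knob 20 mm in diameter on top, 46 mm high in all, about 0.12 kg; stands on the table at the start. Origin: centre of its underside; z up along its axis
- pad_a: fixed flat round dark rubber pad, 60 mm in diameter and 2 mm thick, one of four alike in a straight row, 80 mm from centre to centre, on a fixed flat aluminium rail (70 mm wide, 390 mm long, 12 mm high, on the table). The letter says nothing of its place in the row. Origin: centre of its underside, on the rail's top 12 mm above the table; the surface to stand on is 14 mm above the table
- pad_b: fixed flat round dark rubber pad, 60 mm in diameter and 2 mm thick, one of four alike in a straight row, 80 mm from centre to centre, on a fixed flat aluminium rail (70 mm wide, 390 mm long, 12 mm high, on the table). The letter says nothing of its place in the row. Origin: centre of its underside, on the rail's top 12 mm above the table; the surface to stand on is 14 mm above the table
- pad_c: fixed flat round dark rubber pad, 60 mm in diameter and 2 mm thick, one of four alike in a straight row, 80 mm from centre to centre, on a fixed flat aluminium rail (70 mm wide, 390 mm long, 12 mm high, on the table). The letter says nothing of its place in the row. Origin: centre of its underside, on the rail's top 12 mm above the table; the surface to stand on is 14 mm above the table
- pad_d: fixed flat round dark rubber pad, 60 mm in diameter and 2 mm thick, one of four alike in a straight row, 80 mm from centre to centre, on a fixed flat aluminium rail (70 mm wide, 390 mm long, 12 mm high, on the table). The letter says nothing of its place in the row. Origin: centre of its underside, on the rail's top 12 mm above the table; the surface to stand on is 14 mm above the table
- post: fixed upright dark steel post, 42 mm high and 20 mm across its foot, on the rail in line with the pads, 55 mm from the centre of the pad at that end of the row; the other end of the rail has only a flat screw head. It may be at either end. Origin: centre of its underside, on the rail's top
There are look-alikes about, which are no part of the job. Leave any orange look-alike of the weight_smallest alone.

How it is judged:
At the end, for the whole second after the job is handed in: Each of the four weights stands upright (within 0.1 rad), released and at rest, on its own pad with its axis within 15 mm of the pad's centre; counted from the post the order is largest, second largest, second smallest, smallest ((horizontal distance between weight_largest and pad_a below 0.015 m or horizontal distance between weight_largest and pad_b below 0.015 m or horizontal distance between weight_largest and pad_c below 0.015 m or horizontal distance between weight_largest and pad_d below 0.015 m) and horizontal distance between weight_largest and post between 0.035 and 0.075 m and height (world z) of weight_largest between 0.01 and 0.019 m and angle between each of weight_largest, weight_large, weight_small, weight_smallest's own z axis and vertical below 0.1 rad and linear speed of each of weight_largest, weight_large, weight_small, weight_smallest below 0.02 m/s and angular speed of each of weight_largest, weight_large, weight_small, weight_smallest below 0.3 rad/s and contact force between each of weight_largest, weight_large, weight_small, weight_smallest and the fingers below 0.05 N and (horizontal distance between weight_large and pad_a below 0.015 m or horizontal distance between weight_large and pad_b below 0.015 m or horizontal distance between weight_large and pad_c below 0.015 m or horizontal distance between weight_large and pad_d below 0.015 m) and horizontal distance between weight_large and post between 0.115 and 0.155 m and height (world z) of weight_large between 0.01 and 0.019 m and (horizontal distance between weight_small and pad_a below 0.015 m or horizontal distance between weight_small and pad_b below 0.015 m or horizontal distance between weight_small and pad_c below 0.015 m or horizontal distance between weight_small and pad_d below 0.015 m) and horizontal distance between weight_small and post between 0.195 and 0.235 m and height (world z) of weight_small between 0.01 and 0.019 m and (horizontal distance between weight_smallest and pad_a below 0.015 m or horizontal distance between weight_smallest and pad_b below 0.015 m or horizontal distance between weight_smallest and pad_c below 0.015 m or horizontal distance between weight_smallest and pad_d below 0.015 m) and horizontal distance between weight_smallest and post between 0.275 and 0.315 m and height (world z) of weight_smallest between 0.01 and 0.019 m); the robot touches nothing.
It also fails if it takes over 106 s, if anything falls off the work surface, if the arm or the gripper's body presses on something with over 40 N, if the wrist force passes 120 N, or if a joint passes its speed limit or range.

## Robot

A 6-joint arm with a two-finger parallel gripper is mounted at the origin on a cart in front of the work surface, level with it; the furniture and walls round the work are solid. World frame = base frame: x ahead of the robot, y to its left, z up, the work surface at z = 0. Lengths are in m, angles in rad, forces in N, time in s.
With the tool pointing down it reaches from about 0.25 to 0.8 m from the base axis. Payload 8.5 kg.
Tool frame: the origin (TCP) lies on the centre line of the jaws, within the pads' length; the fingertips stand 11 mm ahead of it and the grasp point (between the pads) lies 8 mm behind it (env.finger_overhang is the distance from the TCP to the fingertips, in m); z points along the fingers, y is the direction in which the jaws open and shut (so a half turn about z gives the same grasp; the last joint's range is limited). The gripper opens to 85 mm and grips with 20 to 120 N. Pads are 22 mm wide; open, the fingers measure 114 mm over their backs; the gripper's body (76 mm by 85 mm) begins 54 mm behind the grasp point. The pads swing forward as they close: fully open they stand 13 mm farther back than shut.
Start: joints at [-1.347, 0.238, -0.013, 1.319, 0, 1.571], TCP at [0.117, -0.512, 0.242] pointing down, gripper open.
Joint ranges: [-2.66, 2.66], [-1.03, 1.9], [-1.14, 1.46], [-1.82, 2.27], [-1.45, 1.34], [-3.14, 3.14]. Speed limits (rad/s): [2.22, 2.22, 2.79, 3.14, 3.14, 3.14].

## Interface

Orientations are given as a unit quaternion [x, y, z, w].
In Python, from workcell import env, vision, nets gives the robot as it stands.
- The arm moves only by the tool arm_command, never from a script. Its argument "series" is a list of rows, each an object of numbers: "dx", "dy", "dz": the shift along the tool's x, y, z in m; "spin": the turn about the tool's z in rad; "jaw": the finger opening in m, from 0 to 0.0854. In form: [{"dx": .., "dy": .., "dz": .., "spin": .., "jaw": ..}, ...]. A call has 1 to 8 rows; each row is the pose to reach, as a shift and turn from the pose commanded when the call began, along the tool's axes at that moment; what a row does not reach only later rows make up. A row lasts 1/12 s, in which the tool goes at most 41.7 mm and 7.16 degrees, less where a joint would pass 70% of its speed; a pose out of reach is approached as far as the arm can. A call with a gripper value outside its range is refused whole. The fingers move at their own pace and stop on an object; "grip_force" is the grip in N (left out, the last holds). Time passes only in rows, so rows that repeat a pose let the fingers close. It gives the time, the measured TCP pose, the force and the opening at its end, in the units of the state.
- env.get_state(): the state, without advancing time (a new reading comes with each control period).
- vision.capture(name): name is "scene" or "side" or "wrist"; returns a dict with "img" (384x512x3 uint8, red, green, blue), "z_map" (384x512 float32, m along the optical axis (not along the pixel's ray), 0 where there is no reading), "fx", "fy", "cx", "cy" (pixels), "rvec" (rotation vector, rad) and "tvec" (3), from world to camera coordinates, as OpenCV has them; the wrist camera has in their place "tool_from_camera" (4x4, takes a point from camera to tool coordinates, whose origin is the TCP and whose axes are the flange's). Camera axes: x right, y down, z forward; pixel columns grow to the right and rows downward; lengths in m; the calibration is good to about 2 mm. The wrist camera is an equidistant fisheye: a pixel r from the principal point sees the ray r / f radians off the axis. A picture is of the moment at which its call begins: read the wrist's pose just before it.
- env.close_job(): hands the job in, once; it reports no verdict.
Trained networks look in the newest picture that a camera, given by its name, has taken for a name from the list of things; names that differ only in an ending like _2 or _b are one class to them, and where a whole thing is asked for, a point or a joint stands for the part that bears it (a point fixed in the world has none). Each returns a list of dicts, best first, with "conf" (0 to 1); they miss things now and then, are a little off and sometimes report something else, mostly with a low value. They report only what shows in the picture. A call takes as long as a camera call. They do not tell look-alikes from the thing itself.
- nets.look_for(camera, thing): "position" ([x, y, z] in m, in world coordinates, good to about 4 mm: the middle of the surface that is visible of it).
- nets.cut_out(camera, thing): "region" (384x512 bool, what is visible of it).
The state is a dict: "t": time; "joints": joint angles; "joint_velocities": joint speeds; "tau": joint torques, N m; "eef_pos": TCP position; "tool_rot": TCP orientation; "ft_force": force on the tool from outside, world axes, zero at the start; "moment": the same for the moment, N m; "width": finger opening in m.
Only numpy, scipy, OpenCV 4.12 (cv2) and the standard library are available. Lean on these libraries where they do the work, as an engineer would, in place of code of your own. Each camera call takes 0.05 s, during which the arm holds its last target.

## Working session

There is one attempt and no reset: what is moved stays moved. The work goes in short steps, Python scripts to look and compute and a tool call to move; the robot and the scene stay as the last step left them, time stands still between calls to the robot, and variables do not carry over. Pictures are saved under pics/ and viewed, and the job is handed in when it is done.

Besides the shell and the picture viewer there is one more tool, called after "Request:" as name(argument=value, ...), one argument or row to a line, values as JSON. arm_command: Moves the arm, as the interface text tells. Its arguments: {"type":"object","properties":{"series":{"type":"array"},"grip_force":{"type":"number"}},"required":["series"]}

```bash
ls; mkdir -p pics
python3 - <<'E'
from workcell import env, vision, nets
import cv2
s=env.get_state(); print(s)
for n in ["scene","side","wrist"]:
    c=vision.capture(n); cv2.imwrite(f"pics/{n}0.png",c["img"][:,:,::-1])
    print(n,{k:v for k,v in c.items() if k not in("img","z_map")})
E
```

```text
pics
{'t': 0.0, 'joints': array([-1.34700182e+00,  2.38752330e-01, -1.42741624e-02,  1.31917807e+00,
       -4.05595393e-05,  1.57077551e+00]), 'joint_velocities': array([0.00070949, 0.00127116, 0.00067455, 0.00069126, 0.00077796,
       0.00074195]), 'tau': array([ 1.56685055e-04, -5.38778973e+01,  3.46431792e+01,  1.84131885e-02,
       -1.14884147e-04,  3.61754104e-06]), 'eef_pos': array([ 0.1164129 , -0.51151837,  0.24168478]), 'tool_rot': array([ 9.93744621e-01,  1.11674220e-01, -9.87699889e-05, -6.97448822e-04]), 'ft_force': array([-0.03971944,  0.49470239, -0.66286662]), 'moment': array([-0.0350473 , -0.0401582 , -0.02713895]), 'width': 0.08523012763424864}
scene {'fx': 479.0230201915097, 'fy': 479.0230201915097, 'cx': 255.57736831614906, 'cy': 191.25471036449713, 'rvec': array([ 0.79257651, -2.48073616,  1.24154267]), 'tvec': array([0.37847001, 0.24048209, 1.01980507])}
side {'fx': 479.977110467141, 'fy': 479.977110467141, 'cx': 255.74552162093397, 'cy': 188.79067727499591, 'rvec': array([ 0.46488391, -2.57374364,  1.45962031]), 'tvec': array([0.4723201 , 0.17802302, 0.86417385])}
wrist {'fx': 297.3186396354542, 'fy': 297.3186396354542, 'cx': 257.0775797532889, 'cy': 189.8554271944572, 'tool_from_camera': array([[-4.58154111e-04, -9.54410815e-01, -2.98495873e-01,
         7.59390053e-02],
       [ 9.99999864e-01, -3.62364286e-04, -3.76251951e-04,
         6.54779412e-04],
       [ 2.50934687e-04, -2.98496005e-01,  9.54410851e-01,
        -1.30551692e-01],
       [ 0.00000000e+00,  0.00000000e+00,  0.00000000e+00,
         1.00000000e+00]])}
```

View pics/scene0.png

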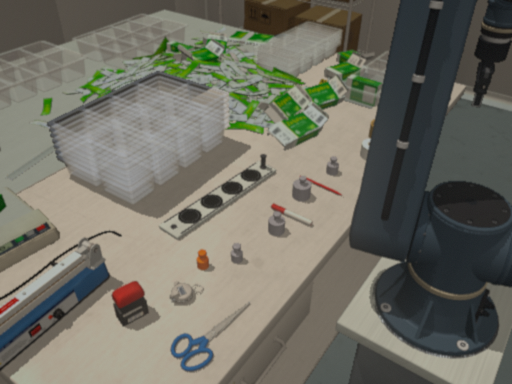

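View pics/side0.png

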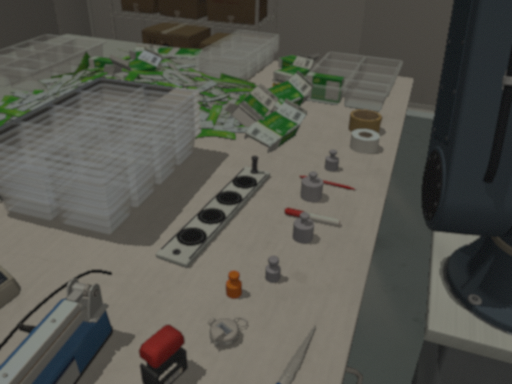

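View pics/wrist0.png

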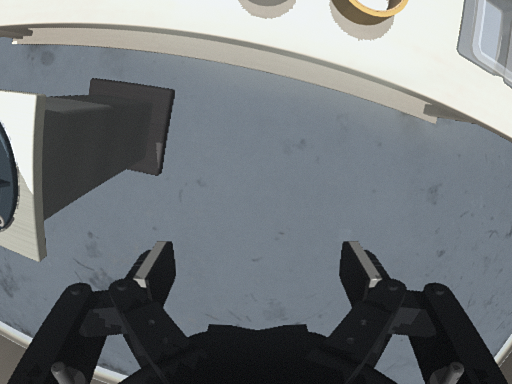

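The scene view shows the rail with four pads from about (190,216) to (251,174) and the post at (263,160). There are steel weights near (302,188), (276,224), (333,166) and (237,253), and the orange look-alike is at (203,260). Next I'll measure them.

```bash
cat > h.py <<'E'
from workcell import env, vision, nets
import cv2, numpy as np
from scipy.spatial.transform import Rotation as R
def world(c):
    h,w=c["z_map"].shape; u,v=np.meshgrid(np.arange(w),np.arange(h)); z=c["z_map"]
    P=np.stack([(u-c["cx"])/c["fx"]*z,(v-c["cy"])/c["fy"]*z,z],-1)
    Rm=cv2.Rodrigues(c["rvec"])[0]
    W=(P-c["tvec"])@Rm
    W[z==0]=np.nan
    return W
E
python3 - <<'E'
from h import *
for n in ["scene","side"]:
    c=vision.capture(n); W=world(c)
    cv2.imwrite(f"pics/{n}_crop.png",cv2.resize(c["img"][140:320,140:360],None,fx=3.3,fy=3.3,interpolation=cv2.INTER_CUBIC)[:,:,::-1])
    for t in ["weight_largest","weight_large","weight_small","weight_smallest","pad_a","post"]:
        print(n,t,[(np.round(d["position"],3).tolist(),round(d["conf"],2)) for d in nets.look_for(n,t)])
        for d in nets.cut_out(n,t):
            m=d["region"]; p=W[m]; p=p[~np.isnan(p).any(1)]
            if len(p)<5: continue
            vs,us=np.nonzero(m)
            print("   cut",round(d["conf"],2),"px",int(us.mean()),int(vs.mean()),m.sum(),"med",np.round(np.median(p,0),3),"lo",np.round(np.percentile(p,3,axis=0),3),"hi",np.round(np.percentile(p,97,axis=0),3))
E
```

```text
scene weight_largest [([0.415, -0.146, 0.038], 0.76)]
   cut 0.58 px 301 189 355 med [ 0.416 -0.146  0.037] lo [ 0.399 -0.174  0.004] hi [ 0.44  -0.133  0.061]
scene weight_large [([0.393, 0.01, 0.032], 0.81)]
   cut 0.75 px 276 224 328 med [0.394 0.01  0.033] lo [ 0.38  -0.011  0.004] hi [0.414 0.021 0.057]
scene weight_small [([0.405, -0.303, 0.026], 0.55)]
   cut 0.58 px 332 166 152 med [ 0.405 -0.303  0.026] lo [ 0.392 -0.32   0.002] hi [ 0.419 -0.294  0.05 ]
scene weight_smallest [([0.411, 0.145, 0.022], 0.62), ([0.462, 0.203, 0.024], 0.49)]
   cut 0.68 px 236 253 211 med [0.415 0.144 0.023] lo [ 0.407  0.13  -0.   ] hi [0.432 0.153 0.047]
   cut 0.47 px 202 259 176 med [0.465 0.206 0.023] lo [0.457 0.194 0.004] hi [0.477 0.214 0.046]
scene pad_a [([0.596, 0.018, 0.015], 0.81), ([0.585, -0.063, 0.01], 0.8), ([0.603, 0.094, 0.012], 0.79), ([0.581, -0.146, 0.014], 0.77)]
   cut 0.79 px 211 201 261 med [0.594 0.016 0.013] lo [ 0.569 -0.013  0.01 ] hi [0.622 0.042 0.016]
   cut 0.76 px 188 216 302 med [0.601 0.098 0.013] lo [0.577 0.07  0.01 ] hi [0.629 0.123 0.016]
   cut 0.75 px 2
[... 1081 characters left out ...]
2 0.212 0.047]
   cut 0.55 px 272 269 345 med [0.42  0.144 0.024] lo [0.41  0.129 0.001] hi [0.433 0.15  0.047]
side pad_a [([0.592, 0.014, 0.012], 0.94), ([0.604, 0.092, 0.014], 0.91), ([0.582, -0.146, 0.012], 0.84), ([0.589, -0.065, 0.014], 0.57)]
   cut 0.92 px 191 235 455 med [0.604 0.094 0.015] lo [0.578 0.067 0.013] hi [0.631 0.118 0.017]
   cut 0.8 px 210 215 397 med [0.597 0.015 0.015] lo [ 0.572 -0.013  0.012] hi [0.624 0.041 0.017]
   cut 0.72 px 243 181 264 med [ 0.585 -0.144  0.015] lo [ 0.558 -0.17   0.012] hi [ 0.61  -0.118  0.017]
side post [([0.577, -0.194, 0.035], 0.48)]
   cut 0.48 px 253 163 104 med [ 0.578 -0.197  0.038] lo [ 0.572 -0.275  0.001] hi [ 0.598 -0.192  0.055]
```

```bash
cat > fit.py <<'E'
from h import *
from scipy.optimize import least_squares
S={"largest":(.05,.042,.064,(.405,-.152)),"large":(.042,.036,.058,(.385,.005)),"small":(.035,.030,.052,(.395,-.308)),"smallest":(.028,.024,.046,(.405,.141))}
E
python3 - <<'E'
from fit import *
print("overhang",env.finger_overhang)
cl=[]
for n in ["scene","side"]:
    c=vision.capture(n); W=world(c); cl.append(W.reshape(-1,3))
    for k,(D,hb,ht,g) in S.items():
        p=W.reshape(-1,3); p=p[~np.isnan(p).any(1)]
        p=p[(np.hypot(p[:,0]-g[0],p[:,1]-g[1])<.042)&(p[:,2]>.004)]
        q=p[p[:,2]<hb-.004]; q=q[q[:,2]>.010]
        f=least_squares(lambda x:np.hypot(q[:,0]-x[0],q[:,1]-x[1])-D/2,g,loss="soft_l1",f_scale=.002)
        kn=p[p[:,2]>hb+.012]
        f2=least_squares(lambda x:np.hypot(kn[:,0]-x[0],kn[:,1]-x[1])-.010,f.x,loss="soft_l1",f_scale=.002) if len(kn)>5 else None
        print(n,k,"body",np.round(f.x,4),len(q),"rms",round(np.sqrt(np.mean(f.fun**2))*1e3,2),"knob",None if f2 is None else np.round(f2.x,4),len(kn),"ztop",round(np.percentile(p[:,2],99),4))
    # table height, and box near the rail
    p=W.reshape(-1,3); p=p[~np.isnan(p).any(1)]
    t=p[(p[:,0]>.42)&(p[:,0]<.53)&(p[:,1]>-.1)&(p[:,1]<.1)]; print("table",np.median(t[:,2]))
    b=p[(p[:,0]>.6)&(p[:,0]<.9)&(abs(p[:,1]+.03)<.17)&(p[:,2]>.025)]
    print("behind rail xmin",np.percentile(b[:,0],[0,1,5]) if len(b) else None)
P=np.concatenate(cl);P=P[~np.isnan(P).any(1)]
# top height map, 2mm/px
x0,x1,y0,y1=.3,.72,-.4,.3;r=.0025
im=np.zeros((int((x1-x0)/r),int((y1-y0)/r)))
m=(P[:,0]>x0)&(P[:,0]<x1-.003)&(P[:,1]>y0)&(P[:,1]<y1-.003)
np.maximum.at(im,(((P[m,0]-x0)/r).astype(int),((P[m,1]-y0)/r).astype(int)),P[m,2])
o=cv2.applyColorMap(np.clip(im/.06*255,0,255).astype(np.uint8),cv2.COLORMAP_JET)[::-1,::-1]
cv2.imwrite("pics/hm.png",cv2.resize(o,None,fx=2.8,fy=2.8,interpolation=cv2.INTER_NEAREST))
E
```

```text
overhang 0.011
scene largest body [ 0.4231 -0.1601] 152 rms 1.95 knob [ 0.4227 -0.1597] 38 ztop 0.0646
scene large body [ 4.005e-01 -3.000e-04] 120 rms 1.34 knob [ 0.4002 -0.0006] 48 ztop 0.0581
scene small body [ 0.409  -0.3127] 58 rms 2.02 knob [ 0.409  -0.3139] 32 ztop 0.0518
scene smallest body [0.4077 0.1576] 39 rms 4.59 knob [0.4203 0.1367] 56 ztop 0.0464
table -0.0010768011623336093
behind rail xmin [0.73674436 0.74137345 0.74355343]
side largest body [ 0.4254 -0.1626] 228 rms 1.41 knob [ 0.4256 -0.1632] 50 ztop 0.0651
side large body [ 0.4028 -0.0026] 180 rms 1.14 knob [ 0.4025 -0.0033] 72 ztop 0.059
side small body [ 0.4106 -0.3152] 75 rms 1.94 knob [ 0.4103 -0.3164] 43 ztop 0.0535
side smallest body [0.415  0.1584] 63 rms 4.7 knob [0.4225 0.1349] 93 ztop 0.0479
table 0.0006972252833346161
behind rail xmin [0.74094247 0.74407782 0.74585226]
```

View pics/scene_crop.png

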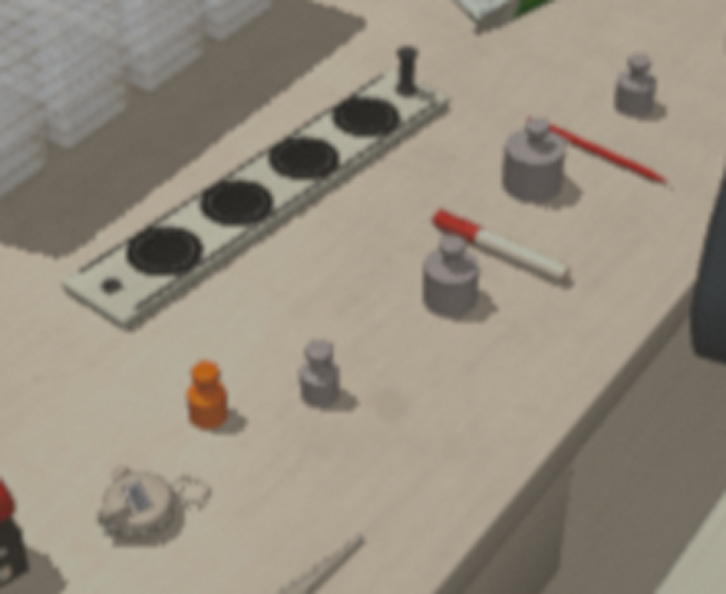

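View pics/hm.png

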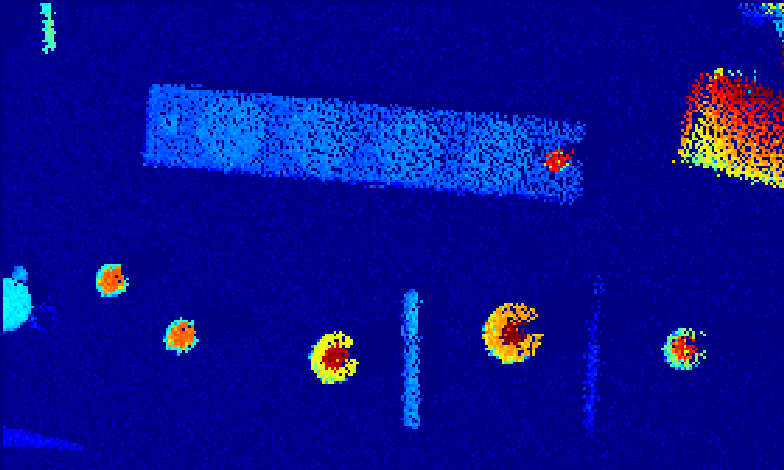

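```bash
cat > plan.py <<'E'
import sys
from h import *
def plan(x,y,z,jawdeg=-5.0):
    s=env.get_state(); r=R.from_quat(s["tool_rot"]); M=r.as_matrix()
    d=M.T@(np.array([x,y,z])-s["eef_pos"])
    ja=np.degrees(np.arctan2(M[1,1],M[0,1]))
    sp=-np.radians((jawdeg-ja+180)%360-180)
    print("t",round(s["t"],2),"pos",np.round(s["eef_pos"],4),"jaw ang",round(ja,2),"tilt",np.round(M[:2,2],4),"w",round(s["width"],4),"F",np.round(s["ft_force"],1),"J",np.round(s["joints"],2))
    print("dx %.4f dy %.4f dz %.4f spin %.4f"%(*d,sp))
if __name__=="__main__": plan(*map(float,sys.argv[1:]))
E
python3 plan.py .41 -.3146 .15
```

```text
t 1.55 pos [ 0.1165 -0.5119  0.2423] jaw ang -77.18 tilt [-0.      0.0001] w 0.0857 F [-0.2  0.5  0.2] J [-1.35  0.24 -0.01  1.32 -0.    1.57]
dx 0.3300 dy -0.1272 dz 0.0923 spin -1.2598
```

Request:
arm_command(
  series=[
    {"dx": 0.33, "dy": -0.127, "dz": 0.06, "spin": -1.26, "jaw": 0.085},
    {"dx": 0.33, "dy": -0.127, "dz": 0.06, "spin": -1.26, "jaw": 0.085},
    {"dx": 0.33, "dy": -0.127, "dz": 0.06, "spin": -1.26, "jaw": 0.085},
    {"dx": 0.33, "dy": -0.127, "dz": 0.06, "spin": -1.26, "jaw": 0.085},
    {"dx": 0.33, "dy": -0.127, "dz": 0.06, "spin": -1.26, "jaw": 0.085},
    {"dx": 0.33, "dy": -0.127, "dz": 0.09, "spin": -1.26, "jaw": 0.085},
    {"dx": 0.33, "dy": -0.127, "dz": 0.09, "spin": -1.26, "jaw": 0.085},
    {"dx": 0.33, "dy": -0.127, "dz": 0.09, "spin": -1.26, "jaw": 0.085},
  ],
  grip_force=50,
)

```text
t: 2.22
eef_pos: [0.3858, -0.3308, 0.1636]
tool_rot: [0.817, 0.577, 0.0, 0.0]
ft_force: [0.3, -0.5, -0.4]
width: 0.085
```

```bash
python3 plan.py .41 -.3146 .15
```

```text
t 2.22 pos [ 0.3858 -0.3308  0.1636] jaw ang -19.53 tilt [ 0.0007 -0.0006] w 0.085 F [ 0.3 -0.5 -0.4] J [-0.71  0.25 -0.21  1.11  0.    1.2 ]
dx 0.0233 dy 0.0174 dz 0.0136 spin -0.2535
```

Request:
arm_command(
  series=[
    {"dx": 0.02, "dy": 0.015, "dz": 0.01, "spin": -0.23, "jaw": 0.085},
    {"dx": 0.02, "dy": 0.015, "dz": 0.01, "spin": -0.23, "jaw": 0.085},
    {"dx": 0.02, "dy": 0.015, "dz": 0.01, "spin": -0.23, "jaw": 0.085},
    {"dx": 0.02, "dy": 0.015, "dz": 0.01, "spin": -0.23, "jaw": 0.085},
    {"dx": 0.02, "dy": 0.015, "dz": 0.01, "spin": -0.23, "jaw": 0.085},
  ],
)

```text
t: 2.63
eef_pos: [0.4049, -0.3188, 0.1542]
tool_rot: [0.749, 0.663, -0.0, 0.0]
ft_force: [-0.6, -0.5, -0.3]
width: 0.0847
```

```bash
python3 plan.py .41 -.3146 .15
cat > wfit.py <<'E'
from h import *
s=env.get_state(); c=vision.capture("wrist")
h,w=c["z_map"].shape; u,v=np.meshgrid(np.arange(w),np.arange(h)); z=c["z_map"]
a=(u-c["cx"])/c["fx"]; b=(v-c["cy"])/c["fy"]; r=np.hypot(a,b); t=np.where(r>0,np.tan(r)/np.maximum(r,1e-9),1)
P=np.stack([a*t*z,b*t*z,z],-1); T=c["tool_from_camera"]
P=P@T[:3,:3].T+T[:3,3]; W=P@R.from_quat(s["tool_rot"]).as_matrix().T+s["eef_pos"]
W[(z<=0)|(r>1.4)]=np.nan
np.save("/tmp/W.npy",W); import sys
cv2.imwrite(f"pics/{sys.argv[1]}.png",c["img"][:,:,::-1])
E
python3 wfit.py w1
python3 - <<'E'
from h import *
W=np.load("/tmp/W.npy").reshape(-1,3);W=W[~np.isnan(W).any(1)]
g=(.41,-.3146);m=np.hypot(W[:,0]-g[0],W[:,1]-g[1])<.04
p=W[m];k=p[(p[:,2]>.045)&(p[:,2]<.06)];b=p[(p[:,2]>.024)&(p[:,2]<.034)]
for q in(k,b): print(len(q),np.round((q.min(0),q.max(0)),4).tolist())
t=W[(abs(W[:,0]-.45)<.03)&(abs(W[:,1]+.25)<.05)];print(np.median(t[:,2]))
E
```

```text
t 2.63 pos [ 0.4049 -0.3188  0.1542] jaw ang -6.95 tilt [ 0.0002 -0.0003] w 0.0847 F [-0.6 -0.5 -0.3] J [-0.67  0.27 -0.21  1.1  -0.    1.03]
dx 0.0048 dy 0.0045 dz 0.0042 spin -0.0340
444 [[0.3993, -0.3234, 0.045], [0.4188, -0.3043, 0.0525]]
694 [[0.3923, -0.3309, 0.0241], [0.4261, -0.2966, 0.0329]]
-0.0009730170309959901
```

View pics/w1.png

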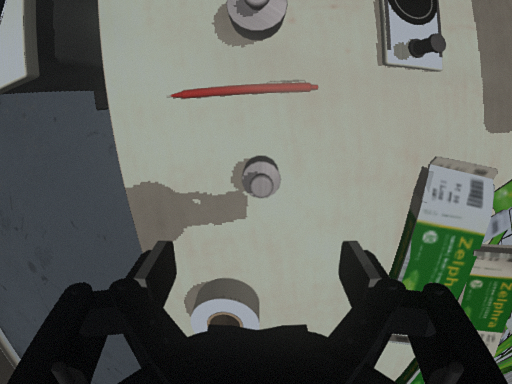

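```bash
python3 plan.py .409 -.314 .018
```

```text
t 2.68 pos [ 0.4048 -0.319   0.1543] jaw ang -6.94 tilt [ 0.0004 -0.0004] w 0.0849 F [ 0.6  0.3 -0.2] J [-0.67  0.27 -0.21  1.1  -0.    1.02]
dx 0.0055 dy 0.0035 dz 0.1363 spin -0.0338
```

Request:
arm_command(
  series=[
    {"dx": 0.0055, "dy": 0.0035, "dz": 0.03, "spin": -0.034, "jaw": 0.085},
    {"dx": 0.0055, "dy": 0.0035, "dz": 0.06, "spin": -0.034, "jaw": 0.085},
    {"dx": 0.0055, "dy": 0.0035, "dz": 0.09, "spin": -0.034, "jaw": 0.085},
    {"dx": 0.0055, "dy": 0.0035, "dz": 0.11, "spin": -0.034, "jaw": 0.085},
    {"dx": 0.0055, "dy": 0.0035, "dz": 0.125, "spin": -0.034, "jaw": 0.07},
    {"dx": 0.0055, "dy": 0.0035, "dz": 0.135, "spin": -0.034, "jaw": 0.06},
    {"dx": 0.0055, "dy": 0.0035, "dz": 0.136, "spin": -0.034, "jaw": 0.06},
    {"dx": 0.0055, "dy": 0.0035, "dz": 0.136, "spin": -0.034, "jaw": 0.06},
  ],
)

```text
t: 3.35
eef_pos: [0.4091, -0.3137, 0.018]
tool_rot: [0.736, 0.677, 0.0, -0.0]
ft_force: [-0.3, -0.0, -0.0]
width: 0.06
```

```bash
python3 plan.py .409 -.314 .018
```

```text
t 3.35 pos [ 0.4091 -0.3137  0.018 ] jaw ang -4.86 tilt [-0.0001  0.0002] w 0.06 F [-0.3 -0.  -0. ] J [-0.65  0.4  -0.41  0.76  0.    1.  ]
dx -0.0003 dy -0.0000 dz 0.0000 spin 0.0025
```

Right on target. Now I'll close on it and lift.

Request:
arm_command(
  series=[
    {"jaw": 0.04},
    {"jaw": 0.03},
    {"jaw": 0.025},
    {"jaw": 0.025},
    {"jaw": 0.025},
    {"jaw": 0.025},
    {"jaw": 0.025},
  ],
  grip_force=50,
)

```text
schema error: expected keys dx, dy, dz, spin, jaw
```

Request:
arm_command(
  series=[
    {"dz": -0.01, "jaw": 0.025},
    {"dz": -0.03, "jaw": 0.025},
    {"dz": -0.055, "jaw": 0.025},
    {"dz": -0.085, "jaw": 0.025},
    {"dz": -0.11, "jaw": 0.025},
    {"dz": -0.12, "jaw": 0.025},
    {"dz": -0.12, "jaw": 0.025},
  ],
)

```text
schema error: expected keys dx, dy, dz, spin, jaw
```

```bash
python3 plan.py .5951 .0156 .138;python3 wfit.py w2
```

```text
t 3.35 pos [ 0.4091 -0.3137  0.018 ] jaw ang -4.86 tilt [-0.0001  0.0002] w 0.06 F [-0.3 -0.  -0. ] J [-0.65  0.4  -0.41  0.76  0.    1.  ]
dx 0.3439 dy 0.1575 dz -0.1199 spin 0.0025
```

View pics/w2.png

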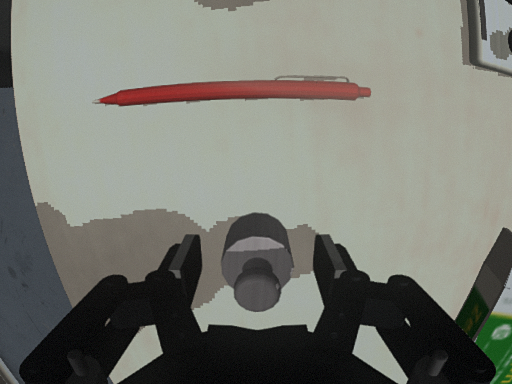

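The wrist view shows the small weight centred between the jaws, with its knob at (258,290). All keys are required in each row, so I'll resend with the full set.

Request:
arm_command(
  series=[
    {"dx": 0, "dy": 0, "dz": 0, "spin": 0, "jaw": 0.04},
    {"dx": 0, "dy": 0, "dz": 0, "spin": 0, "jaw": 0.025},
    {"dx": 0, "dy": 0, "dz": 0, "spin": 0, "jaw": 0.025},
    {"dx": 0, "dy": 0, "dz": 0, "spin": 0, "jaw": 0.025},
    {"dx": 0, "dy": 0, "dz": 0, "spin": 0, "jaw": 0.025},
    {"dx": 0, "dy": 0, "dz": 0, "spin": 0, "jaw": 0.025},
    {"dx": 0, "dy": 0, "dz": 0, "spin": 0, "jaw": 0.025},
  ],
  grip_force=50,
)

```text
t: 3.98
eef_pos: [0.4098, -0.3138, 0.0191]
tool_rot: [0.736, 0.677, 0.0, 0.001]
ft_force: [-2.2, -0.5, 7.3]
width: 0.0337
```

Request:
arm_command(
  series=[
    {"dx": 0, "dy": 0, "dz": -0.01, "spin": 0, "jaw": 0.025},
    {"dx": 0, "dy": 0, "dz": -0.03, "spin": 0, "jaw": 0.025},
    {"dx": 0, "dy": 0, "dz": -0.055, "spin": 0, "jaw": 0.025},
    {"dx": 0, "dy": 0, "dz": -0.085, "spin": 0, "jaw": 0.025},
    {"dx": 0, "dy": 0, "dz": -0.11, "spin": 0, "jaw": 0.025},
    {"dx": 0, "dy": 0, "dz": -0.12, "spin": 0, "jaw": 0.025},
    {"dx": 0, "dy": 0, "dz": -0.12, "spin": 0, "jaw": 0.025},
  ],
)

```text
t: 4.57
eef_pos: [0.4106, -0.3142, 0.1406]
tool_rot: [0.736, 0.677, 0.0, 0.002]
ft_force: [-0.4, -1.3, -2.9]
width: 0.0335
```

```bash
python3 plan.py .5951 .0156 .138;python3 wfit.py w3
```

```text
t 4.57 pos [ 0.4106 -0.3142  0.1406] jaw ang -4.75 tilt [ 0.004  -0.0029] w 0.0335 F [-0.4 -1.3 -2.9] J [-0.65  0.28 -0.23  1.06  0.    1.  ]
dx 0.3440 dy 0.1566 dz 0.0024 spin 0.0043
```

View pics/w3.png

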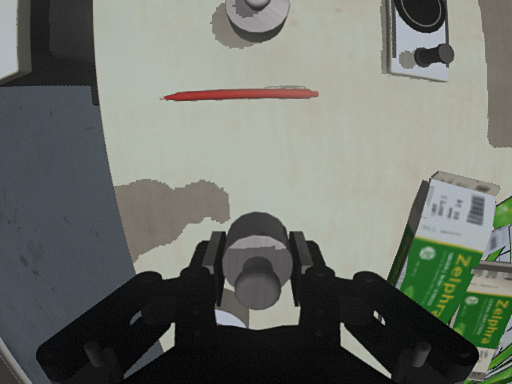

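Request:
arm_command(
  series=[
    {"dx": 0.03, "dy": 0.014, "dz": 0, "spin": 0, "jaw": 0.025},
    {"dx": 0.07, "dy": 0.032, "dz": 0, "spin": 0, "jaw": 0.025},
    {"dx": 0.11, "dy": 0.05, "dz": 0, "spin": 0, "jaw": 0.025},
    {"dx": 0.148, "dy": 0.067, "dz": 0, "spin": 0, "jaw": 0.025},
    {"dx": 0.186, "dy": 0.085, "dz": 0, "spin": 0, "jaw": 0.025},
    {"dx": 0.22, "dy": 0.1, "dz": 0, "spin": 0, "jaw": 0.025},
    {"dx": 0.24, "dy": 0.11, "dz": 0, "spin": 0, "jaw": 0.025},
    {"dx": 0.25, "dy": 0.115, "dz": 0, "spin": 0, "jaw": 0.025},
  ],
)

```text
t: 5.28
eef_pos: [0.545, -0.0706, 0.1357]
tool_rot: [0.735, 0.678, -0.001, -0.001]
ft_force: [-0.3, -0.2, -2.5]
width: 0.0334
```

```bash
python3 wfit.py w4
python3 - <<'E'
from h import *
W=np.load("/tmp/W.npy")
for d in nets.cut_out("wrist","pad_a"):
    m=d["region"].astype(np.uint8); cs,_=cv2.findContours(m,0,1); c=max(cs,key=cv2.contourArea)
    v,u=np.nonzero(m); p=W[v,u]; p=p[~np.isnan(p).any(1)]
    h=cv2.convexHull(p[:,:2].astype(np.float32)); (cx,cy),r=cv2.minEnclosingCircle(h)
    print(round(d["conf"],2),int(u.mean()),int(v.mean()),m.sum(),"med",np.round(np.median(p,0),4),"circ",round(cx,4),round(cy,4),round(r,4))
E
python3 plan.py .5951 .0156 .07
```

```text
0.67 311 12 1701 med [0.6026 0.0797 0.0131] circ 0.6035 0.0892 0.0301
0.58 309 87 3571 med [0.5958 0.0128 0.0131] circ 0.5965 0.0129 0.0298
0.15 94 128 2219 med [ 0.4099 -0.0012  0.0351] circ 0.3857 -0.0031 0.037
t 5.38 pos [ 0.5445 -0.0722  0.136 ] jaw ang -4.6 tilt [-0.0027  0.0005] w 0.0333 F [-0.3 -0.9 -2.8] J [-0.13  0.34 -0.15  1.08  0.    1.52]
dx 0.0915 dy 0.0436 dz 0.0659 spin 0.0070
```

View pics/w4.png

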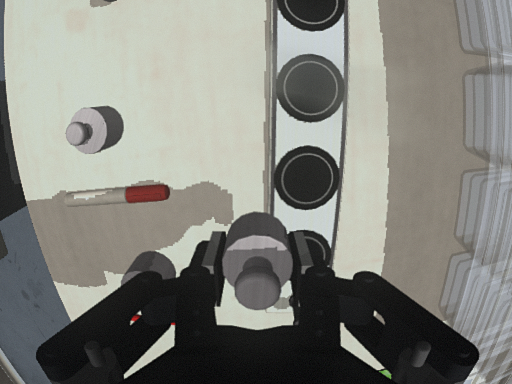

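```bash
python3 plan.py .5955 .0145 .07
```

```text
t 5.38 pos [ 0.5445 -0.0722  0.136 ] jaw ang -4.6 tilt [-0.0027  0.0005] w 0.0333 F [-0.3 -0.9 -2.8] J [-0.13  0.34 -0.15  1.08  0.    1.52]
dx 0.0905 dy 0.0441 dz 0.0659 spin 0.0070
```

Request:
arm_command(
  series=[
    {"dx": 0.025, "dy": 0.012, "dz": 0, "spin": 0, "jaw": 0.025},
    {"dx": 0.055, "dy": 0.027, "dz": 0.005, "spin": 0.007, "jaw": 0.025},
    {"dx": 0.08, "dy": 0.039, "dz": 0.015, "spin": 0.007, "jaw": 0.025},
    {"dx": 0.09, "dy": 0.044, "dz": 0.035, "spin": 0.007, "jaw": 0.025},
    {"dx": 0.09, "dy": 0.044, "dz": 0.055, "spin": 0.007, "jaw": 0.025},
    {"dx": 0.09, "dy": 0.044, "dz": 0.068, "spin": 0.007, "jaw": 0.025},
    {"dx": 0.09, "dy": 0.044, "dz": 0.068, "spin": 0.007, "jaw": 0.025},
    {"dx": 0.09, "dy": 0.044, "dz": 0.068, "spin": 0.007, "jaw": 0.025},
  ],
)

```text
t: 6.05
eef_pos: [0.5946, 0.011, 0.0688]
tool_rot: [0.739, 0.674, -0.001, -0.001]
ft_force: [-0.2, -0.1, -2.0]
width: 0.0329
```

```bash
python3 wfit.py w5;cat > pads.py <<'E'
from h import *
W=np.load("/tmp/W.npy")
for d in nets.cut_out("wrist","pad_a"):
    m=d["region"].astype(np.uint8)
    v,u=np.nonzero(m); p=W[v,u]; p=p[~np.isnan(p).any(1)]
    h=cv2.convexHull(p[:,:2].astype(np.float32)); (cx,cy),r=cv2.minEnclosingCircle(h)
    print(round(d["conf"],2),int(u.mean()),int(v.mean()),m.sum(),"med",np.round(np.median(p,0),4),"circ",round(cx,4),round(cy,4),round(r,4))
E
python3 pads.py
python3 plan.py .5955 .0145 .0325
```

```text
0.92 261 198 3767 med [0.5991 0.0223 0.0131] circ 0.5967 0.0132 0.0298
0.69 260 90 7118 med [0.6036 0.0923 0.0131] circ 0.6038 0.0923 0.0307
0.66 260 310 1781 med [ 0.5891 -0.0747  0.0131] circ 0.5916 -0.0372 0.058
t 6.15 pos [0.5961 0.0113 0.0705] jaw ang -5.23 tilt [ 0.0004 -0.    ] w 0.0331 F [-0.5  0.  -1.8] J [ 0.02  0.46 -0.14  0.97 -0.    1.68]
dx 0.0032 dy -0.0009 dz 0.0380 spin -0.0041
```

Request:
arm_command(
  series=[
    {"dx": 0.002, "dy": 0, "dz": 0.012, "spin": 0, "jaw": 0.025},
    {"dx": 0.002, "dy": 0, "dz": 0.022, "spin": 0, "jaw": 0.025},
    {"dx": 0.002, "dy": 0, "dz": 0.03, "spin": 0, "jaw": 0.025},
    {"dx": 0.002, "dy": 0, "dz": 0.034, "spin": 0, "jaw": 0.025},
    {"dx": 0.002, "dy": 0, "dz": 0.036, "spin": 0, "jaw": 0.025},
    {"dx": 0.002, "dy": 0, "dz": 0.037, "spin": 0, "jaw": 0.025},
    {"dx": 0.002, "dy": 0, "dz": 0.037, "spin": 0, "jaw": 0.025},
    {"dx": 0.002, "dy": 0, "dz": 0.037, "spin": 0, "jaw": 0.025},
  ],
)

```text
t: 6.82
eef_pos: [0.5964, 0.0143, 0.0332]
tool_rot: [0.738, 0.675, 0.0, 0.0]
ft_force: [-1.0, 0.3, -1.3]
width: 0.0332
```

```bash
python3 plan.py .5962 .0135 .0325
```

```text
t 6.82 pos [0.5964 0.0143 0.0332] jaw ang -5.16 tilt [0.0006 0.0001] w 0.0332 F [-1.   0.3 -1.3] J [ 0.02  0.5  -0.18  0.89  0.    1.68]
dx -0.0008 dy -0.0002 dz 0.0007 spin -0.0027
```

Request:
arm_command(
  series=[
    {"dx": 0, "dy": 0, "dz": 0.001, "spin": 0, "jaw": 0.025},
    {"dx": 0, "dy": 0, "dz": 0.001, "spin": 0, "jaw": 0.034},
    {"dx": 0, "dy": 0, "dz": 0.001, "spin": 0, "jaw": 0.036},
    {"dx": 0, "dy": 0, "dz": 0.001, "spin": 0, "jaw": 0.04},
    {"dx": 0, "dy": 0, "dz": 0.001, "spin": 0, "jaw": 0.05},
    {"dx": 0, "dy": 0, "dz": 0.001, "spin": 0, "jaw": 0.06},
    {"dx": 0, "dy": 0, "dz": 0.001, "spin": 0, "jaw": 0.065},
    {"dx": 0, "dy": 0, "dz": 0.001, "spin": 0, "jaw": 0.065},
  ],
)

```text
t: 7.48
eef_pos: [0.5962, 0.0143, 0.0318]
tool_rot: [0.738, 0.675, 0.0, -0.0]
ft_force: [-0.5, -0.2, -0.1]
width: 0.065
```

Request:
arm_command(
  series=[
    {"dx": 0, "dy": 0, "dz": -0.01, "spin": 0, "jaw": 0.065},
    {"dx": 0, "dy": 0, "dz": -0.03, "spin": 0, "jaw": 0.065},
    {"dx": 0, "dy": 0, "dz": -0.06, "spin": 0, "jaw": 0.065},
    {"dx": 0, "dy": 0, "dz": -0.09, "spin": 0, "jaw": 0.065},
    {"dx": 0, "dy": 0, "dz": -0.115, "spin": 0, "jaw": 0.085},
    {"dx": 0, "dy": 0, "dz": -0.12, "spin": 0, "jaw": 0.085},
    {"dx": 0, "dy": 0, "dz": -0.12, "spin": 0, "jaw": 0.085},
  ],
)

```text
t: 8.07
eef_pos: [0.5975, 0.0144, 0.1546]
tool_rot: [0.738, 0.675, 0.002, 0.001]
ft_force: [-0.3, 0.2, 0.3]
width: 0.0847
```

```bash
python3 plan.py .4243 -.1614 .15; python3 wfit.py w6
python3 - <<'E'
from h import *
W=np.load("/tmp/W.npy").reshape(-1,3);W=W[~np.isnan(W).any(1)]
for n,g,hb,ht in [("small",(.5962,.0135),.044,.066)]:
    p=W[np.hypot(W[:,0]-g[0],W[:,1]-g[1])<.04]
    for q in (p[p[:,2]>ht-.005],p[(p[:,2]>hb-.004)&(p[:,2]<hb+.003)]):print(n,len(q),np.round((q.min(0),q.max(0),(q.min(0)+q.max(0))/2),4).tolist())
E
```

```text
t 8.07 pos [0.5975 0.0144 0.1546] jaw ang -5.16 tilt [0.0046 0.0003] w 0.0847 F [-0.3  0.2  0.3] J [ 0.02  0.4  -0.01  1.16  0.    1.68]
dx -0.1906 dy -0.1567 dz 0.0038 spin -0.0027
small 15794 [[0.5564, 0.0043, 0.0611], [0.6361, 0.0363, 0.2472], [0.5962, 0.0203, 0.1541]]
small 738 [[0.5793, -0.002, 0.0401], [0.6139, 0.0315, 0.0467], [0.5966, 0.0147, 0.0434]]
```

View pics/w6.png

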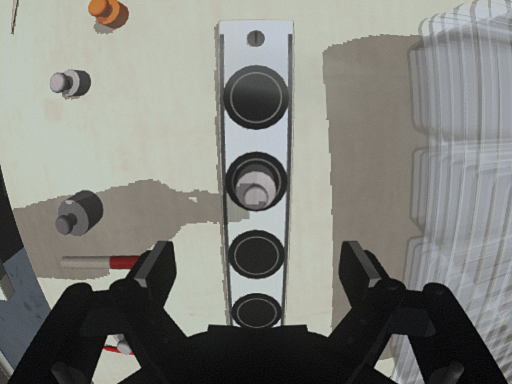

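The small weight stands on its pad at about (.5966, .0147). Next is the largest.

Request:
arm_command(
  series=[
    {"dx": -0.024, "dy": -0.02, "dz": 0, "spin": 0, "jaw": 0.085},
    {"dx": -0.052, "dy": -0.043, "dz": 0, "spin": 0, "jaw": 0.085},
    {"dx": -0.082, "dy": -0.068, "dz": 0, "spin": 0, "jaw": 0.085},
    {"dx": -0.112, "dy": -0.092, "dz": 0, "spin": 0, "jaw": 0.085},
    {"dx": -0.142, "dy": -0.117, "dz": 0, "spin": 0, "jaw": 0.085},
    {"dx": -0.17, "dy": -0.14, "dz": 0, "spin": 0, "jaw": 0.085},
    {"dx": -0.188, "dy": -0.154, "dz": 0, "spin": 0, "jaw": 0.085},
    {"dx": -0.19, "dy": -0.156, "dz": 0, "spin": 0, "jaw": 0.085},
  ],
)

```text
t: 8.78
eef_pos: [0.4199, -0.1625, 0.1506]
tool_rot: [0.739, 0.673, -0.001, -0.001]
ft_force: [0.2, 0.4, -0.1]
width: 0.085
```

Request:
arm_command(
  series=[
    {"dx": 0, "dy": 0, "dz": 0.01, "spin": 0, "jaw": 0.085},
    {"dx": 0, "dy": 0, "dz": 0.02, "spin": 0, "jaw": 0.085},
    {"dx": 0, "dy": 0, "dz": 0.03, "spin": 0, "jaw": 0.085},
    {"dx": 0, "dy": 0, "dz": 0.03, "spin": 0, "jaw": 0.085},
  ],
)

```text
t: 9.12
eef_pos: [0.4223, -0.1601, 0.1193]
tool_rot: [0.738, 0.675, -0.001, -0.002]
ft_force: [-0.0, 0.6, -0.1]
width: 0.0852
```

```bash
python3 plan.py .4243 -.1614 .022; python3 wfit.py w7
cat > top.py <<'E'
import sys
from h import *
W=np.load("/tmp/W.npy").reshape(-1,3);W=W[~np.isnan(W).any(1)]
x,y,hb,D=map(float,sys.argv[1:])
p=W[np.hypot(W[:,0]-x,W[:,1]-y)<D/2+.012]
q=p[(p[:,2]>hb-.006)&(p[:,2]<hb+.004)]
print(len(q),np.round((q.min(0),q.max(0),(q.min(0)+q.max(0))/2),4).tolist())
E
python3 top.py .4243 -.1614 .042 .05; python3 plan.py .4243 -.1614 .022
```

```text
t 9.12 pos [ 0.4223 -0.1601  0.1193] jaw ang -5.16 tilt [-0.0041  0.0018] w 0.0852 F [-0.   0.6 -0.1] J [-0.36  0.2  -0.4   0.98  0.    1.3 ]
dx -0.0013 dy 0.0025 dz 0.0973 spin -0.0028
2551 [[0.399, -0.1861, 0.036], [0.4476, -0.1362, 0.0458], [0.4233, -0.1612, 0.0409]]
t 9.17 pos [ 0.4227 -0.1602  0.1203] jaw ang -5.15 tilt [-0.0033  0.0015] w 0.0849 F [0.8 0.5 0.9] J [-0.36  0.2  -0.4   0.98  0.    1.3 ]
dx -0.0012 dy 0.0020 dz 0.0983 spin -0.0025
```

View pics/w7.png

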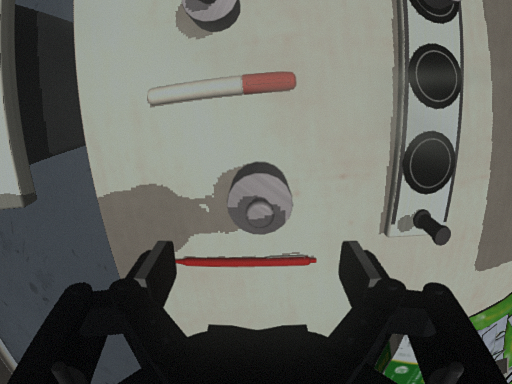

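Request:
arm_command(
  series=[
    {"dx": -0.001, "dy": 0.001, "dz": 0.025, "spin": 0, "jaw": 0.085},
    {"dx": -0.001, "dy": 0.001, "dz": 0.05, "spin": 0, "jaw": 0.085},
    {"dx": -0.001, "dy": 0.001, "dz": 0.075, "spin": 0, "jaw": 0.085},
    {"dx": -0.001, "dy": 0.001, "dz": 0.09, "spin": 0, "jaw": 0.075},
    {"dx": -0.001, "dy": 0.001, "dz": 0.098, "spin": 0, "jaw": 0.065},
    {"dx": -0.001, "dy": 0.001, "dz": 0.098, "spin": 0, "jaw": 0.065},
    {"dx": -0.001, "dy": 0.001, "dz": 0.098, "spin": 0, "jaw": 0.065},
  ],
)

```text
t: 9.75
eef_pos: [0.4249, -0.1619, 0.0241]
tool_rot: [0.738, 0.675, -0.0, -0.0]
ft_force: [-0.4, -0.2, 0.2]
width: 0.065
```

```bash
python3 plan.py .4233 -.1612 .022
```

```text
t 9.75 pos [ 0.4249 -0.1619  0.0241] jaw ang -5.14 tilt [-0.0004  0.0003] w 0.065 F [-0.4 -0.2  0.2] J [-0.36  0.31 -0.54  0.72  0.    1.3 ]
dx 0.0005 dy -0.0016 dz 0.0021 spin -0.0025
```

Close, then lift.

Request:
arm_command(
  series=[
    {"dx": 0, "dy": -0.001, "dz": 0, "spin": 0, "jaw": 0.055},
    {"dx": 0, "dy": -0.001, "dz": 0, "spin": 0, "jaw": 0.04},
    {"dx": 0, "dy": -0.001, "dz": 0, "spin": 0, "jaw": 0.04},
    {"dx": 0, "dy": -0.001, "dz": 0, "spin": 0, "jaw": 0.04},
    {"dx": 0, "dy": -0.001, "dz": 0, "spin": 0, "jaw": 0.04},
    {"dx": 0, "dy": -0.001, "dz": 0, "spin": 0, "jaw": 0.04},
    {"dx": 0, "dy": -0.001, "dz": 0, "spin": 0, "jaw": 0.04},
  ],
  grip_force=70,
)

```text
t: 10.33
eef_pos: [0.4241, -0.1621, 0.0253]
tool_rot: [0.738, 0.675, 0.0, 0.001]
ft_force: [-2.3, 1.5, 6.7]
width: 0.0483
```

Request:
arm_command(
  series=[
    {"dx": 0, "dy": 0, "dz": -0.01, "spin": 0, "jaw": 0.04},
    {"dx": 0, "dy": 0, "dz": -0.03, "spin": 0, "jaw": 0.04},
    {"dx": 0, "dy": 0, "dz": -0.055, "spin": 0, "jaw": 0.04},
    {"dx": 0, "dy": 0, "dz": -0.085, "spin": 0, "jaw": 0.04},
    {"dx": 0, "dy": 0, "dz": -0.11, "spin": 0, "jaw": 0.04},
    {"dx": 0, "dy": 0, "dz": -0.12, "spin": 0, "jaw": 0.04},
    {"dx": 0, "dy": 0, "dz": -0.12, "spin": 0, "jaw": 0.04},
  ],
)

```text
t: 10.92
eef_pos: [0.425, -0.1624, 0.1469]
tool_rot: [0.738, 0.675, 0.001, 0.002]
ft_force: [-0.7, 1.6, -4.6]
width: 0.0482
```

```bash
python3 plan.py .5825 -.1457 .144;python3 wfit.py w8
```

```text
t 10.92 pos [ 0.425  -0.1624  0.1469] jaw ang -5.16 tilt [ 0.005  -0.0018] w 0.0482 F [-0.7  1.6 -4.6] J [-0.37  0.17 -0.36  1.04  0.    1.3 ]
dx 0.0308 dy 0.1553 dz 0.0037 spin -0.0028
```

View pics/w8.png

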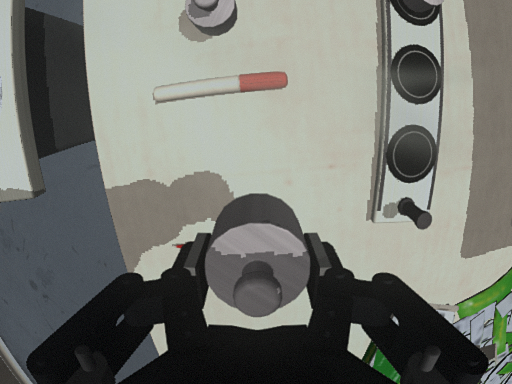

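Request:
arm_command(
  series=[
    {"dx": 0.005, "dy": 0.025, "dz": 0, "spin": 0, "jaw": 0.04},
    {"dx": 0.011, "dy": 0.055, "dz": 0, "spin": 0, "jaw": 0.04},
    {"dx": 0.018, "dy": 0.09, "dz": 0, "spin": 0, "jaw": 0.04},
    {"dx": 0.025, "dy": 0.125, "dz": 0, "spin": 0, "jaw": 0.04},
    {"dx": 0.029, "dy": 0.147, "dz": 0.01, "spin": 0, "jaw": 0.04},
    {"dx": 0.031, "dy": 0.156, "dz": 0.025, "spin": 0, "jaw": 0.04},
    {"dx": 0.031, "dy": 0.156, "dz": 0.05, "spin": 0, "jaw": 0.04},
    {"dx": 0.031, "dy": 0.156, "dz": 0.06, "spin": 0, "jaw": 0.04},
  ],
)

```text
t: 11.63
eef_pos: [0.5799, -0.1442, 0.0792]
tool_rot: [0.738, 0.675, -0.002, -0.003]
ft_force: [-1.8, 0.2, -7.5]
width: 0.0482
```

```bash
python3 wfit.py w9; python3 pads.py; python3 plan.py .5825 -.146 .039
```

```text
0.93 262 9 1322 med [ 0.5946 -0.0074  0.013 ] circ 0.5959 0.0001 0.0261
0.58 261 96 6408 med [ 0.5894 -0.0669  0.0131] circ 0.5892 -0.0674 0.0311
0.55 265 189 1730 med [ 0.5883 -0.1293  0.0129] circ 0.5829 -0.146 0.0301
t 11.73 pos [ 0.579  -0.1444  0.0805] jaw ang -5.15 tilt [-0.0068  0.0017] w 0.0479 F [-0.7  0.  -5. ] J [-0.24  0.46 -0.11  1.01  0.    1.42]
dx -0.0014 dy 0.0039 dz 0.0415 spin -0.0027
```

Request:
arm_command(
  series=[
    {"dx": -0.001, "dy": 0.002, "dz": 0.01, "spin": 0, "jaw": 0.04},
    {"dx": -0.001, "dy": 0.002, "dz": 0.02, "spin": 0, "jaw": 0.04},
    {"dx": -0.001, "dy": 0.002, "dz": 0.03, "spin": 0, "jaw": 0.04},
    {"dx": -0.001, "dy": 0.002, "dz": 0.036, "spin": 0, "jaw": 0.04},
    {"dx": -0.001, "dy": 0.002, "dz": 0.039, "spin": 0, "jaw": 0.04},
    {"dx": -0.001, "dy": 0.002, "dz": 0.041, "spin": 0, "jaw": 0.04},
    {"dx": -0.001, "dy": 0.002, "dz": 0.041, "spin": 0, "jaw": 0.04},
    {"dx": -0.001, "dy": 0.002, "dz": 0.041, "spin": 0, "jaw": 0.04},
  ],
)

```text
t: 12.4
eef_pos: [0.5839, -0.1463, 0.0432]
tool_rot: [0.738, 0.675, 0.0, 0.0]
ft_force: [0.5, -0.9, -5.3]
width: 0.0486
```

```bash
python3 plan.py .5827 -.1463 .038
```

```text
t 12.4 pos [ 0.5839 -0.1463  0.0432] jaw ang -5.16 tilt [ 0.0005 -0.    ] w 0.0486 F [ 0.5 -0.9 -5.3] J [-0.25  0.5  -0.16  0.92  0.    1.42]
dx -0.0002 dy -0.0012 dz 0.0052 spin -0.0027
```

Request:
arm_command(
  series=[
    {"dx": 0, "dy": -0.001, "dz": 0.002, "spin": 0, "jaw": 0.04},
    {"dx": 0, "dy": -0.001, "dz": 0.003, "spin": 0, "jaw": 0.04},
    {"dx": 0, "dy": -0.001, "dz": 0.004, "spin": 0, "jaw": 0.04},
    {"dx": 0, "dy": -0.001, "dz": 0.0045, "spin": 0, "jaw": 0.04},
    {"dx": 0, "dy": -0.001, "dz": 0.0045, "spin": 0, "jaw": 0.04},
  ],
)

```text
t: 12.82
eef_pos: [0.5827, -0.1461, 0.0393]
tool_rot: [0.738, 0.675, 0.0, 0.0]
ft_force: [-2.8, 0.9, 4.5]
width: 0.0482
```

```bash
python3 plan.py .5827 -.1463 .038
```

```text
t 12.82 pos [ 0.5827 -0.1461  0.0393] jaw ang -5.16 tilt [ 0.0007 -0.0001] w 0.0482 F [-2.8  0.9  4.5] J [-0.25  0.5  -0.17  0.91  0.    1.42]
dx -0.0002 dy 0.0000 dz 0.0013 spin -0.0027
```

In contact with the pad, so I'll release.

Request:
arm_command(
  series=[
    {"dx": 0, "dy": 0, "dz": 0, "spin": 0, "jaw": 0.049},
    {"dx": 0, "dy": 0, "dz": 0, "spin": 0, "jaw": 0.051},
    {"dx": 0, "dy": 0, "dz": 0, "spin": 0, "jaw": 0.055},
    {"dx": 0, "dy": 0, "dz": 0, "spin": 0, "jaw": 0.065},
    {"dx": 0, "dy": 0, "dz": 0, "spin": 0, "jaw": 0.075},
    {"dx": 0, "dy": 0, "dz": 0, "spin": 0, "jaw": 0.08},
    {"dx": 0, "dy": 0, "dz": 0, "spin": 0, "jaw": 0.08},
  ],
)

```text
t: 13.4
eef_pos: [0.5828, -0.1461, 0.0383]
tool_rot: [0.738, 0.675, 0.0, -0.0]
ft_force: [-0.3, -0.6, 0.4]
width: 0.0801
```

Request:
arm_command(
  series=[
    {"dx": 0, "dy": 0, "dz": -0.01, "spin": 0, "jaw": 0.08},
    {"dx": 0, "dy": 0, "dz": -0.03, "spin": 0, "jaw": 0.08},
    {"dx": 0, "dy": 0, "dz": -0.06, "spin": 0, "jaw": 0.08},
    {"dx": 0, "dy": 0, "dz": -0.09, "spin": 0, "jaw": 0.08},
    {"dx": 0, "dy": 0, "dz": -0.11, "spin": 0, "jaw": 0.085},
    {"dx": 0, "dy": 0, "dz": -0.11, "spin": 0, "jaw": 0.085},
    {"dx": 0, "dy": 0, "dz": -0.11, "spin": 0, "jaw": 0.085},
  ],
)

```text
t: 13.98
eef_pos: [0.5836, -0.1463, 0.1503]
tool_rot: [0.738, 0.675, 0.001, 0.001]
ft_force: [-0.4, 0.9, -0.5]
width: 0.085
```

```bash
python3 wfit.py w10; python3 top.py .5827 -.1463 .056 .05; python3 plan.py .4015 -.0017 .12
```

```text
2271 [[0.5586, -0.17, 0.05], [0.607, -0.1201, 0.0594], [0.5828, -0.1451, 0.0547]]
t 14.03 pos [ 0.5828 -0.1462  0.1489] jaw ang -5.16 tilt [ 0.0009 -0.0002] w 0.0848 F [-0.  -0.5 -0.3] J [-0.25  0.41 -0.01  1.16  0.    1.42]
dx 0.1276 dy -0.1936 dz 0.0287 spin -0.0028
```

View pics/w10.png

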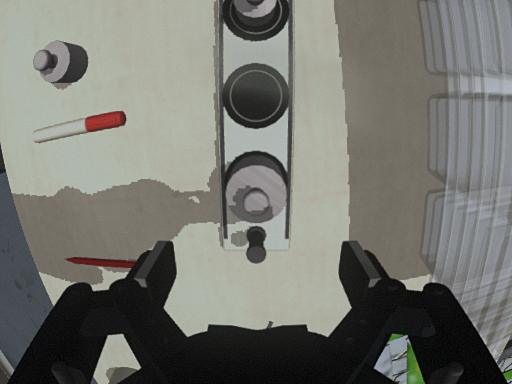

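The largest weight stands on the pad by the post at (.5828, -.1451). Next is weight_large.

Request:
arm_command(
  series=[
    {"dx": 0.014, "dy": -0.022, "dz": 0, "spin": 0, "jaw": 0.085},
    {"dx": 0.034, "dy": -0.052, "dz": 0, "spin": 0, "jaw": 0.085},
    {"dx": 0.055, "dy": -0.084, "dz": 0, "spin": 0, "jaw": 0.085},
    {"dx": 0.076, "dy": -0.116, "dz": 0, "spin": 0, "jaw": 0.085},
    {"dx": 0.097, "dy": -0.148, "dz": 0.01, "spin": 0, "jaw": 0.085},
    {"dx": 0.115, "dy": -0.176, "dz": 0.02, "spin": 0, "jaw": 0.085},
    {"dx": 0.127, "dy": -0.193, "dz": 0.03, "spin": 0, "jaw": 0.085},
    {"dx": 0.127, "dy": -0.193, "dz": 0.03, "spin": 0, "jaw": 0.085},
  ],
)

```text
t: 14.7
eef_pos: [0.3961, -0.0006, 0.116]
tool_rot: [0.738, 0.675, -0.002, -0.003]
ft_force: [0.2, 0.8, 0.2]
width: 0.0851
```

Request:
arm_command(
  series=[
    {"dx": 0, "dy": 0, "dz": 0, "spin": 0, "jaw": 0.085},
    {"dx": 0, "dy": 0, "dz": 0, "spin": 0, "jaw": 0.085},
    {"dx": 0, "dy": 0, "dz": 0, "spin": 0, "jaw": 0.085},
  ],
)

```text
t: 14.95
eef_pos: [0.403, -0.0027, 0.1185]
tool_rot: [0.738, 0.674, 0.0, 0.0]
ft_force: [0.1, 0.5, -0.6]
width: 0.0849
```

```bash
python3 wfit.py w11; python3 top.py .4015 -.0017 .036 .042; python3 plan.py .4015 -.0017 .02
```

```text
1584 [[0.3803, -0.0216, 0.03], [0.4216, 0.0196, 0.039], [0.401, -0.001, 0.0345]]
t 15.0 pos [ 0.4029 -0.0028  0.1185] jaw ang -5.2 tilt [0.0005 0.    ] w 0.0849 F [ 0.2 -0.1 -0.2] J [-0.01  0.12 -0.51  0.95  0.    1.65]
dx 0.0009 dy -0.0016 dz 0.0985 spin -0.0035
```

Request:
arm_command(
  series=[
    {"dx": 0.0015, "dy": -0.0018, "dz": 0.025, "spin": 0, "jaw": 0.085},
    {"dx": 0.0015, "dy": -0.0018, "dz": 0.05, "spin": 0, "jaw": 0.085},
    {"dx": 0.0015, "dy": -0.0018, "dz": 0.075, "spin": 0, "jaw": 0.085},
    {"dx": 0.0015, "dy": -0.0018, "dz": 0.09, "spin": 0, "jaw": 0.075},
    {"dx": 0.0015, "dy": -0.0018, "dz": 0.098, "spin": 0, "jaw": 0.065},
    {"dx": 0.0015, "dy": -0.0018, "dz": 0.098, "spin": 0, "jaw": 0.06},
    {"dx": 0.0015, "dy": -0.0018, "dz": 0.098, "spin": 0, "jaw": 0.06},
    {"dx": 0.0015, "dy": -0.0018, "dz": 0.098, "spin": 0, "jaw": 0.06},
  ],
)

```text
t: 15.67
eef_pos: [0.4011, -0.0008, 0.0212]
tool_rot: [0.738, 0.674, 0.0, 0.0]
ft_force: [0.3, 0.5, 0.5]
width: 0.0598
```

```bash
python3 plan.py .401 -.001 .02
```

```text
t 15.67 pos [ 0.4011 -0.0008  0.0212] jaw ang -5.18 tilt [0.0012 0.0001] w 0.0598 F [0.3 0.5 0.5] J [-0.    0.24 -0.66  0.67  0.    1.66]
dx -0.0002 dy -0.0001 dz 0.0012 spin -0.0031
```

Request:
arm_command(
  series=[
    {"dx": 0, "dy": 0, "dz": 0, "spin": 0, "jaw": 0.048},
    {"dx": 0, "dy": 0, "dz": 0, "spin": 0, "jaw": 0.033},
    {"dx": 0, "dy": 0, "dz": 0, "spin": 0, "jaw": 0.033},
    {"dx": 0, "dy": 0, "dz": 0, "spin": 0, "jaw": 0.033},
    {"dx": 0, "dy": 0, "dz": 0, "spin": 0, "jaw": 0.033},
    {"dx": 0, "dy": 0, "dz": 0, "spin": 0, "jaw": 0.033},
    {"dx": 0, "dy": 0, "dz": 0, "spin": 0, "jaw": 0.033},
  ],
  grip_force=60,
)

```text
t: 16.25
eef_pos: [0.4012, -0.0007, 0.0216]
tool_rot: [0.738, 0.675, 0.001, 0.001]
ft_force: [-0.0, -0.1, 9.7]
width: 0.0406
```

Request:
arm_command(
  series=[
    {"dx": 0, "dy": 0, "dz": -0.01, "spin": 0, "jaw": 0.033},
    {"dx": 0, "dy": 0, "dz": -0.03, "spin": 0, "jaw": 0.033},
    {"dx": 0, "dy": 0, "dz": -0.055, "spin": 0, "jaw": 0.033},
    {"dx": 0, "dy": 0, "dz": -0.085, "spin": 0, "jaw": 0.033},
    {"dx": 0, "dy": 0, "dz": -0.11, "spin": 0, "jaw": 0.033},
    {"dx": 0, "dy": 0, "dz": -0.12, "spin": 0, "jaw": 0.033},
    {"dx": 0, "dy": 0, "dz": -0.12, "spin": 0, "jaw": 0.033},
  ],
)

```text
t: 16.83
eef_pos: [0.4017, -0.0006, 0.1431]
tool_rot: [0.738, 0.675, 0.002, 0.002]
ft_force: [-0.1, 0.2, -4.1]
width: 0.0404
```

```bash
python3 plan.py .5897 -.0665 .141
```

```text
t 16.83 pos [ 0.4017 -0.0006  0.1431] jaw ang -5.15 tilt [0.0051 0.0001] w 0.0404 F [-0.1  0.2 -4.1] J [-0.    0.09 -0.47  1.01  0.    1.66]
dx -0.0487 dy 0.1931 dz 0.0030 spin -0.0027
```

Request:
arm_command(
  series=[
    {"dx": -0.006, "dy": 0.022, "dz": 0, "spin": 0, "jaw": 0.033},
    {"dx": -0.013, "dy": 0.052, "dz": 0, "spin": 0, "jaw": 0.033},
    {"dx": -0.021, "dy": 0.084, "dz": 0, "spin": 0, "jaw": 0.033},
    {"dx": -0.03, "dy": 0.118, "dz": 0, "spin": 0, "jaw": 0.033},
    {"dx": -0.038, "dy": 0.15, "dz": 0, "spin": 0, "jaw": 0.033},
    {"dx": -0.045, "dy": 0.178, "dz": 0.015, "spin": 0, "jaw": 0.033},
    {"dx": -0.0487, "dy": 0.193, "dz": 0.035, "spin": 0, "jaw": 0.033},
    {"dx": -0.0487, "dy": 0.193, "dz": 0.05, "spin": 0, "jaw": 0.033},
  ],
)

```text
t: 17.5
eef_pos: [0.5907, -0.0676, 0.0875]
tool_rot: [0.738, 0.674, 0.0, 0.0]
ft_force: [-0.7, -0.0, -4.2]
width: 0.04
```

Request:
arm_command(
  series=[
    {"dx": 0, "dy": 0, "dz": 0.008, "spin": 0, "jaw": 0.033},
    {"dx": 0, "dy": 0, "dz": 0.015, "spin": 0, "jaw": 0.033},
    {"dx": 0, "dy": 0, "dz": 0.02, "spin": 0, "jaw": 0.033},
    {"dx": 0, "dy": 0, "dz": 0.02, "spin": 0, "jaw": 0.033},
    {"dx": 0, "dy": 0, "dz": 0.02, "spin": 0, "jaw": 0.033},
  ],
)

```text
t: 17.92
eef_pos: [0.5879, -0.0663, 0.0709]
tool_rot: [0.738, 0.675, 0.0, 0.0]
ft_force: [-0.3, 0.3, -3.2]
width: 0.0402
```

```bash
python3 wfit.py w12; python3 pads.py; python3 plan.py .5895 -.0668 .0355
```

```text
0.88 259 95 3786 med [0.5965 0.0097 0.013 ] circ 0.5965 0.0126 0.0307
0.86 259 6 960 med [0.6016 0.0699 0.013 ] circ 0.6023 0.0748 0.0235
0.75 260 196 2922 med [ 0.5924 -0.0542  0.013 ] circ 0.5889 -0.0668 0.0303
0.65 259 301 217 med [ 0.602  -0.1419  0.0129] circ 0.5826 -0.121 0.0448
t 18.02 pos [ 0.5884 -0.0664  0.0714] jaw ang -5.14 tilt [ 0.0016 -0.0001] w 0.0405 F [ 1.   0.6 -4.3] J [-0.11  0.45 -0.15  0.97  0.    1.55]
dx -0.0003 dy 0.0010 dz 0.0359 spin -0.0025
```

Request:
arm_command(
  series=[
    {"dx": 0, "dy": 0.001, "dz": 0.01, "spin": 0, "jaw": 0.033},
    {"dx": 0, "dy": 0.001, "dz": 0.02, "spin": 0, "jaw": 0.033},
    {"dx": 0, "dy": 0.001, "dz": 0.029, "spin": 0, "jaw": 0.033},
    {"dx": 0, "dy": 0.001, "dz": 0.033, "spin": 0, "jaw": 0.033},
    {"dx": 0, "dy": 0.001, "dz": 0.035, "spin": 0, "jaw": 0.033},
    {"dx": 0, "dy": 0.001, "dz": 0.036, "spin": 0, "jaw": 0.033},
    {"dx": 0, "dy": 0.001, "dz": 0.036, "spin": 0, "jaw": 0.033},
    {"dx": 0, "dy": 0.001, "dz": 0.036, "spin": 0, "jaw": 0.033},
  ],
)

```text
t: 18.68
eef_pos: [0.588, -0.0664, 0.0357]
tool_rot: [0.738, 0.675, -0.0, -0.0]
ft_force: [-10.5, 1.7, 18.3]
width: 0.0404
```

```bash
python3 plan.py .5895 -.0668 .0355
```

```text
t 18.68 pos [ 0.588  -0.0664  0.0357] jaw ang -5.16 tilt [-0.0009  0.0002] w 0.0404 F [-10.5   1.7  18.3] J [-0.11  0.49 -0.19  0.89  0.    1.55]
dx -0.0002 dy 0.0015 dz 0.0001 spin -0.0027
```

Request:
arm_command(
  series=[
    {"dx": 0, "dy": 0, "dz": -0.0005, "spin": 0, "jaw": 0.033},
    {"dx": 0, "dy": 0, "dz": -0.001, "spin": 0, "jaw": 0.041},
    {"dx": 0, "dy": 0, "dz": -0.001, "spin": 0, "jaw": 0.043},
    {"dx": 0, "dy": 0, "dz": -0.001, "spin": 0, "jaw": 0.047},
    {"dx": 0, "dy": 0, "dz": -0.001, "spin": 0, "jaw": 0.057},
    {"dx": 0, "dy": 0, "dz": -0.001, "spin": 0, "jaw": 0.067},
    {"dx": 0, "dy": 0, "dz": -0.001, "spin": 0, "jaw": 0.072},
    {"dx": 0, "dy": 0, "dz": -0.001, "spin": 0, "jaw": 0.072},
  ],
)

```text
t: 19.35
eef_pos: [0.5892, -0.0666, 0.0353]
tool_rot: [0.738, 0.675, 0.0, -0.0]
ft_force: [-0.0, 0.8, 0.3]
width: 0.072
```

Request:
arm_command(
  series=[
    {"dx": 0, "dy": 0, "dz": -0.01, "spin": 0, "jaw": 0.072},
    {"dx": 0, "dy": 0, "dz": -0.03, "spin": 0, "jaw": 0.072},
    {"dx": 0, "dy": 0, "dz": -0.06, "spin": 0, "jaw": 0.072},
    {"dx": 0, "dy": 0, "dz": -0.09, "spin": 0, "jaw": 0.08},
    {"dx": 0, "dy": 0, "dz": -0.11, "spin": 0, "jaw": 0.085},
    {"dx": 0, "dy": 0, "dz": -0.11, "spin": 0, "jaw": 0.085},
    {"dx": 0, "dy": 0, "dz": -0.11, "spin": 0, "jaw": 0.085},
  ],
)

```text
t: 19.93
eef_pos: [0.5899, -0.0667, 0.1473]
tool_rot: [0.738, 0.675, 0.001, 0.001]
ft_force: [-1.0, 0.9, -0.3]
width: 0.085
```

```bash
python3 wfit.py w13; python3 top.py .5890 -.0668 .050 .042; python3 plan.py .4205 .137 .12
```

```text
1424 [[0.5674, -0.088, 0.0441], [0.609, -0.0462, 0.0534], [0.5882, -0.0671, 0.0487]]
t 19.98 pos [ 0.5892 -0.0666  0.1459] jaw ang -5.15 tilt [ 0.001  -0.0001] w 0.0855 F [-0.3  0.4 -0.6] J [-0.11  0.4  -0.03  1.14  0.    1.55]
dx 0.1876 dy -0.1863 dz 0.0258 spin -0.0027
```

View pics/w13.png

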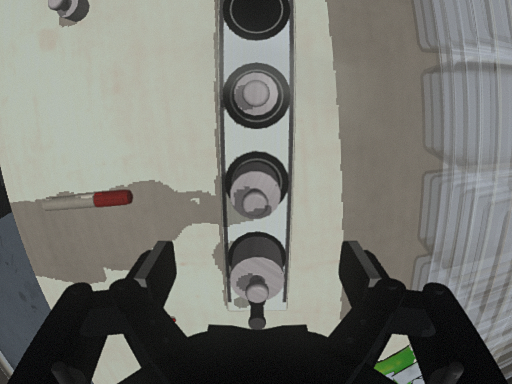

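Request:
arm_command(
  series=[
    {"dx": 0.022, "dy": -0.022, "dz": 0, "spin": 0, "jaw": 0.085},
    {"dx": 0.048, "dy": -0.048, "dz": 0, "spin": 0, "jaw": 0.085},
    {"dx": 0.077, "dy": -0.077, "dz": 0, "spin": 0, "jaw": 0.085},
    {"dx": 0.106, "dy": -0.105, "dz": 0, "spin": 0, "jaw": 0.085},
    {"dx": 0.135, "dy": -0.134, "dz": 0, "spin": 0, "jaw": 0.085},
    {"dx": 0.162, "dy": -0.161, "dz": 0.01, "spin": 0, "jaw": 0.085},
    {"dx": 0.182, "dy": -0.181, "dz": 0.02, "spin": 0, "jaw": 0.085},
    {"dx": 0.187, "dy": -0.186, "dz": 0.026, "spin": 0, "jaw": 0.085},
  ],
)

```text
t: 20.65
eef_pos: [0.4166, 0.1381, 0.1178]
tool_rot: [0.737, 0.676, -0.001, -0.001]
ft_force: [-0.1, 0.0, -0.2]
width: 0.0849
```

Request:
arm_command(
  series=[
    {"dx": 0, "dy": 0, "dz": 0, "spin": 0, "jaw": 0.085},
    {"dx": 0, "dy": 0, "dz": 0, "spin": 0, "jaw": 0.085},
    {"dx": 0, "dy": 0, "dz": 0, "spin": 0, "jaw": 0.085},
  ],
)

```text
t: 20.9
eef_pos: [0.4214, 0.1359, 0.1194]
tool_rot: [0.738, 0.674, -0.0, 0.0]
ft_force: [0.0, -1.1, -0.4]
width: 0.0848
```

```bash
python3 wfit.py w14; python3 top.py .421 .1365 .024 .028; python3 top.py .421 .1365 .046 .02; python3 plan.py .421 .1365 .0165
```

```text
453 [[0.4074, 0.1284, 0.0183], [0.4345, 0.1508, 0.0267], [0.421, 0.1396, 0.0225]]
533 [[0.4114, 0.1276, 0.0403], [0.4304, 0.1468, 0.0461], [0.4209, 0.1372, 0.0432]]
t 20.95 pos [0.4216 0.1357 0.1195] jaw ang -5.23 tilt [ 0.0004 -0.0001] w 0.0851 F [0.2 0.5 0.2] J [ 0.31  0.18 -0.42  0.97 -0.    1.97]
dx 0.0007 dy -0.0007 dz 0.1030 spin -0.0040
```

View pics/w14.png

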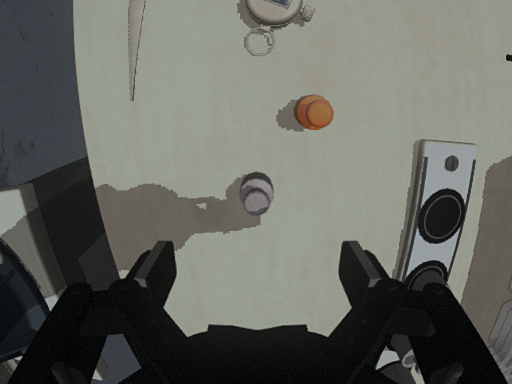

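Request:
arm_command(
  series=[
    {"dx": 0.0013, "dy": -0.0008, "dz": 0.025, "spin": 0, "jaw": 0.085},
    {"dx": 0.0013, "dy": -0.0008, "dz": 0.05, "spin": 0, "jaw": 0.085},
    {"dx": 0.0013, "dy": -0.0008, "dz": 0.075, "spin": 0, "jaw": 0.08},
    {"dx": 0.0013, "dy": -0.0008, "dz": 0.092, "spin": 0, "jaw": 0.07},
    {"dx": 0.0013, "dy": -0.0008, "dz": 0.1, "spin": 0, "jaw": 0.06},
    {"dx": 0.0013, "dy": -0.0008, "dz": 0.103, "spin": 0, "jaw": 0.05},
    {"dx": 0.0013, "dy": -0.0008, "dz": 0.103, "spin": 0, "jaw": 0.05},
    {"dx": 0.0013, "dy": -0.0008, "dz": 0.103, "spin": 0, "jaw": 0.05},
  ],
)

```text
t: 21.62
eef_pos: [0.4208, 0.1377, 0.0171]
tool_rot: [0.738, 0.674, 0.0, 0.0]
ft_force: [0.3, 0.2, -0.3]
width: 0.0499
```

```bash
python3 plan.py .421 .137 .0165
```

```text
t 21.62 pos [0.4208 0.1377 0.0171] jaw ang -5.19 tilt [0.001  0.0004] w 0.0499 F [ 0.3  0.2 -0.3] J [ 0.32  0.3  -0.58  0.69  0.    1.98]
dx -0.0006 dy 0.0003 dz 0.0006 spin -0.0034
```

Request:
arm_command(
  series=[
    {"dx": 0, "dy": 0, "dz": 0, "spin": 0, "jaw": 0.035},
    {"dx": 0, "dy": 0, "dz": 0, "spin": 0, "jaw": 0.02},
    {"dx": 0, "dy": 0, "dz": 0, "spin": 0, "jaw": 0.02},
    {"dx": 0, "dy": 0, "dz": 0, "spin": 0, "jaw": 0.02},
    {"dx": 0, "dy": 0, "dz": 0, "spin": 0, "jaw": 0.02},
    {"dx": 0, "dy": 0, "dz": 0, "spin": 0, "jaw": 0.02},
    {"dx": 0, "dy": 0, "dz": 0, "spin": 0, "jaw": 0.02},
  ],
  grip_force=40,
)

```text
t: 22.2
eef_pos: [0.4208, 0.138, 0.0175]
tool_rot: [0.738, 0.675, 0.001, 0.001]
ft_force: [-1.1, -1.4, 5.9]
width: 0.0263
```

Request:
arm_command(
  series=[
    {"dx": 0, "dy": 0, "dz": -0.01, "spin": 0, "jaw": 0.02},
    {"dx": 0, "dy": 0, "dz": -0.03, "spin": 0, "jaw": 0.02},
    {"dx": 0, "dy": 0, "dz": -0.055, "spin": 0, "jaw": 0.02},
    {"dx": 0, "dy": 0, "dz": -0.085, "spin": 0, "jaw": 0.02},
    {"dx": 0, "dy": 0, "dz": -0.11, "spin": 0, "jaw": 0.02},
    {"dx": 0, "dy": 0, "dz": -0.12, "spin": 0, "jaw": 0.02},
    {"dx": 0, "dy": 0, "dz": -0.12, "spin": 0, "jaw": 0.02},
  ],
)

```text
t: 22.78
eef_pos: [0.4215, 0.1384, 0.1394]
tool_rot: [0.738, 0.675, 0.003, 0.001]
ft_force: [0.2, 0.1, -1.5]
width: 0.0264
```

```bash
python3 plan.py .6037 .0928 .137; python3 wfit.py w15
```

```text
t 22.78 pos [0.4215 0.1384 0.1394] jaw ang -5.15 tilt [0.0053 0.0018] w 0.0264 F [ 0.2  0.1 -1.5] J [ 0.32  0.16 -0.39  1.01  0.    1.98]
dx -0.0290 dy 0.1855 dz 0.0032 spin -0.0025
```

View pics/w15.png

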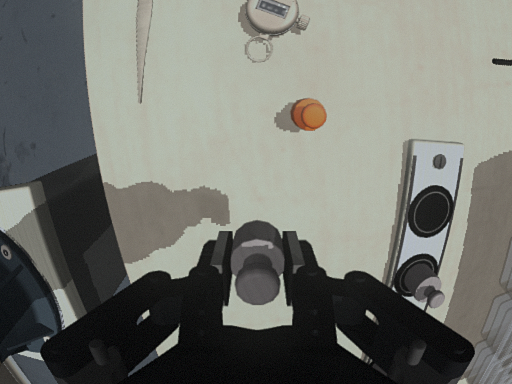

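Request:
arm_command(
  series=[
    {"dx": -0.003, "dy": 0.022, "dz": 0, "spin": 0, "jaw": 0.02},
    {"dx": -0.008, "dy": 0.052, "dz": 0, "spin": 0, "jaw": 0.02},
    {"dx": -0.013, "dy": 0.084, "dz": 0, "spin": 0, "jaw": 0.02},
    {"dx": -0.018, "dy": 0.116, "dz": 0, "spin": 0, "jaw": 0.02},
    {"dx": -0.023, "dy": 0.148, "dz": 0, "spin": 0, "jaw": 0.02},
    {"dx": -0.027, "dy": 0.173, "dz": 0.015, "spin": 0, "jaw": 0.02},
    {"dx": -0.029, "dy": 0.186, "dz": 0.035, "spin": 0, "jaw": 0.02},
    {"dx": -0.029, "dy": 0.186, "dz": 0.05, "spin": 0, "jaw": 0.02},
  ],
)

```text
t: 23.5
eef_pos: [0.6046, 0.0912, 0.0832]
tool_rot: [0.739, 0.674, -0.0, -0.0]
ft_force: [-1.2, -0.2, -1.6]
width: 0.0262
```

Request:
arm_command(
  series=[
    {"dx": 0, "dy": 0, "dz": 0.008, "spin": 0, "jaw": 0.02},
    {"dx": 0, "dy": 0, "dz": 0.015, "spin": 0, "jaw": 0.02},
    {"dx": 0, "dy": 0, "dz": 0.02, "spin": 0, "jaw": 0.02},
    {"dx": 0, "dy": 0, "dz": 0.02, "spin": 0, "jaw": 0.02},
    {"dx": 0, "dy": 0, "dz": 0.02, "spin": 0, "jaw": 0.02},
  ],
)

```text
t: 23.92
eef_pos: [0.6024, 0.0924, 0.0668]
tool_rot: [0.738, 0.675, 0.0, 0.0]
ft_force: [0.6, 0.9, -0.1]
width: 0.0264
```

```bash
python3 wfit.py w16; python3 pads.py; python3 plan.py .6035 .093 .0315
```

```text
0.95 259 202 3991 med [0.6051 0.1011 0.013 ] circ 0.6038 0.0929 0.0297
0.59 255 306 677 med [0.58   0.0139 0.0131] circ 0.5986 0.0455 0.0561
t 24.02 pos [0.6029 0.0924 0.0674] jaw ang -5.14 tilt [0.0015 0.0003] w 0.0267 F [-0.   0.2 -2.2] J [ 0.15  0.48 -0.11  0.98  0.    1.81]
dx 0.0006 dy 0.0005 dz 0.0359 spin -0.0024
```

Request:
arm_command(
  series=[
    {"dx": 0, "dy": 0.001, "dz": 0.01, "spin": 0, "jaw": 0.02},
    {"dx": 0, "dy": 0.001, "dz": 0.02, "spin": 0, "jaw": 0.02},
    {"dx": 0, "dy": 0.001, "dz": 0.029, "spin": 0, "jaw": 0.02},
    {"dx": 0, "dy": 0.001, "dz": 0.033, "spin": 0, "jaw": 0.02},
    {"dx": 0, "dy": 0.001, "dz": 0.0345, "spin": 0, "jaw": 0.02},
    {"dx": 0, "dy": 0.001, "dz": 0.0355, "spin": 0, "jaw": 0.02},
    {"dx": 0, "dy": 0.001, "dz": 0.0355, "spin": 0, "jaw": 0.02},
    {"dx": 0, "dy": 0.001, "dz": 0.0355, "spin": 0, "jaw": 0.02},
  ],
)

```text
t: 24.68
eef_pos: [0.6026, 0.0919, 0.0315]
tool_rot: [0.738, 0.675, -0.0, -0.0]
ft_force: [-7.1, -1.7, 12.8]
width: 0.0265
```

```bash
python3 plan.py .6037 .093 .0315
```

```text
t 24.68 pos [0.6026 0.0919 0.0315] jaw ang -5.16 tilt [-0.0012 -0.0001] w 0.0265 F [-7.1 -1.7 12.8] J [ 0.15  0.52 -0.15  0.9   0.    1.81]
dx 0.0012 dy 0.0010 dz 0.0000 spin -0.0027
```

Request:
arm_command(
  series=[
    {"dx": 0, "dy": 0, "dz": -0.0005, "spin": 0, "jaw": 0.02},
    {"dx": 0, "dy": 0, "dz": -0.001, "spin": 0, "jaw": 0.027},
    {"dx": 0, "dy": 0, "dz": -0.001, "spin": 0, "jaw": 0.029},
    {"dx": 0, "dy": 0, "dz": -0.001, "spin": 0, "jaw": 0.033},
    {"dx": 0, "dy": 0, "dz": -0.001, "spin": 0, "jaw": 0.043},
    {"dx": 0, "dy": 0, "dz": -0.001, "spin": 0, "jaw": 0.055},
    {"dx": 0, "dy": 0, "dz": -0.001, "spin": 0, "jaw": 0.06},
    {"dx": 0, "dy": 0, "dz": -0.001, "spin": 0, "jaw": 0.06},
  ],
)

```text
t: 25.35
eef_pos: [0.6036, 0.0921, 0.0318]
tool_rot: [0.738, 0.675, 0.0, -0.0]
ft_force: [-0.0, 0.3, 0.4]
width: 0.0599
```

Request:
arm_command(
  series=[
    {"dx": 0, "dy": 0, "dz": -0.01, "spin": 0, "jaw": 0.06},
    {"dx": 0, "dy": 0, "dz": -0.03, "spin": 0, "jaw": 0.06},
    {"dx": 0, "dy": 0, "dz": -0.06, "spin": 0, "jaw": 0.06},
    {"dx": 0, "dy": 0, "dz": -0.09, "spin": 0, "jaw": 0.06},
    {"dx": 0, "dy": 0, "dz": -0.12, "spin": 0, "jaw": 0.06},
    {"dx": 0, "dy": 0, "dz": -0.15, "spin": 0, "jaw": 0.06},
    {"dx": 0, "dy": 0, "dz": -0.15, "spin": 0, "jaw": 0.06},
    {"dx": 0, "dy": 0, "dz": -0.15, "spin": 0, "jaw": 0.06},
  ],
)

```text
t: 26.02
eef_pos: [0.6047, 0.0922, 0.1846]
tool_rot: [0.738, 0.675, 0.002, 0.001]
ft_force: [0.1, 0.6, 0.3]
width: 0.0602
```

```bash
python3 wfit.py w17; python3 top.py .6037 .093 .038 .028;python3 top.py .5966 .0147 .044 .035; python3 top.py .5882 -.0671 .05 .042;  python3 top.py .5828 -.1451 .056 .05; python3 plan.py .6 0 .2
python3 - <<'E'
from h import *
c=vision.capture("side"); o=c["img"][120:310,130:400]
cv2.imwrite("pics/side_end.png",cv2.resize(o,None,fx=2.9,fy=2.9,interpolation=cv2.INTER_CUBIC)[:,:,::-1])
E
```

```text
290 [[0.5899, 0.0822, 0.0326], [0.617, 0.1048, 0.0402], [0.6035, 0.0935, 0.0364]]
513 [[0.5797, -0.0007, 0.0381], [0.6128, 0.0316, 0.0479], [0.5962, 0.0154, 0.043]]
618 [[0.568, -0.0852, 0.044], [0.6094, -0.0458, 0.0537], [0.5887, -0.0655, 0.0488]]
t 26.07 pos [0.6038 0.0921 0.1829] jaw ang -5.16 tilt [0.0017 0.0003] w 0.0599 F [-0.5 -0.3 -0.1] J [0.15 0.41 0.08 1.24 0.   1.81]
dx -0.0921 dy 0.0045 dz -0.0171 spin -0.0027Traceback (most recent call last):
  File "top.py", line 7, in <module>
    print(len(q),np.round((q.min(0),q.max(0),(q.min(0)+q.max(0))/2),4).tolist())
                           ~~~~~^^^
    return umr_minimum(a, axis, None, out, keepdims, initial, where)
ValueError: zero-size array to reduction operation minimum which has no identity
```

View pics/side_end.png

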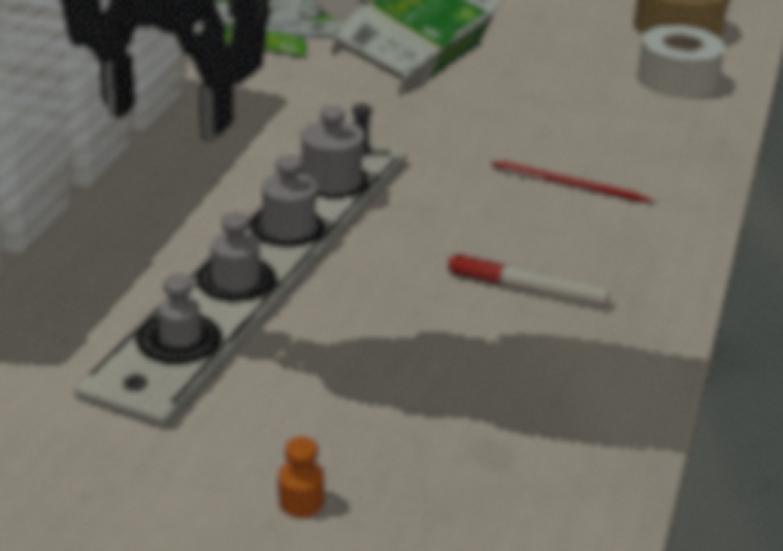

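View pics/w17.png

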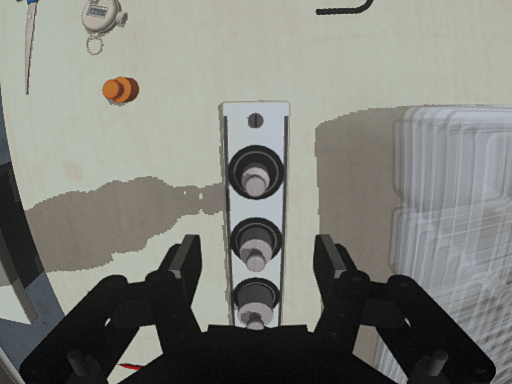

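The side view shows all four weights upright on their pads, running from largest at the post, crop pixel (333,150), to smallest at (180,320). The orange look-alike hasn't moved and the gripper is clear of everything, so I'm handing in.

```bash
python3 -c "
from workcell import env
print(env.close_job())"
```

```text
the job is handed in; nothing more can be done
None
```

All four weights are on the rail in order from the post: largest, large, small, smallest. I handed the job in at about 26 s of the 106 s allowed; it reports no verdict.

- **Position:** wrist-camera checks after each release put every weight's axis within about 2 mm of its pad centre, against a limit of 15 mm.
- **Final side view:** all four stand upright and released, with the gripper clear above them. The orange look-alike is where it was.
- **Forces:** the highest wrist-force readings were about 21 N (limit 120 N), while pressing weight_large onto its pad; I eased off before opening. I only read the force at the end of each move.

- **Failed check:** the last wrist re-measurement of the largest weight failed because it was hidden behind the gripper. Its position rests on the measurement just after release, plus the side view.
- **Camera disagreement:** the cameras differed by 2–4 mm on the pad positions. I used the wrist camera's values.
- **Refused calls:** two early move calls were refused for missing keys, and nothing moved.

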